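# Sort the mixed fruit into its pans and scrap the mouldy berry

### The job

Sort the five pieces of fruit on the white cutting board: lower each sound fruit into the steel pan that already holds its kind, without dropping it, so that it ends up lying inside the pan below the rim. When all four are in, put the mouldy strawberry into the blue scrap bowl, last so that its mould is not carried on to the good fruit. Leave the clear tumbler standing where it is.

Things in the scene. Friction and masses are not known exactly. Their poses are not given: they have to be found in the camera images.
- strawberry_a: Sound red strawberry (one of two alike) with yellow seeds, standing on its flat hulled (cut) face with the tip up on a 20 mm thick white cutting board. Round: widest 35 mm across at 13 mm above the cut face, 40 mm high, tapering to the tip. Origin: at mid height (20 mm above the cut face) on the axis; z up to the tip. About 22 g.
- strawberry_b: The other sound red strawberry with yellow seeds, standing on its flat hulled (cut) face with the tip up on a 20 mm thick white cutting board. Round: widest 35 mm across at 13 mm above the cut face, 40 mm high, tapering to the tip. Origin: at mid height (20 mm above the cut face) on the axis; z up to the tip. About 22 g.
- strawberry_mouldy: Mouldy strawberry: its upper half is covered in pale grey fur with darker spots, red only below, standing on its flat hulled (cut) face with the tip up on a 20 mm thick white cutting board. Round: widest 35 mm across at 13 mm above the cut face, 40 mm high, tapering to the tip. Origin: at mid height (20 mm above the cut face) on the axis; z up to the tip. About 22 g.
- apricot: Orange apricot standing on its slightly flat base on the same cutting board. Round: 44 mm across at mid height, 40 mm high. Origin: at mid height (20 mm above its base) on the axis; z up. About 45 g.
- lime: Green lime lying on a slightly flat side on the same cutting board: 62 mm long along its own x (level, any heading), 45 mm across in y and z. Origin: at its middle, 23 mm above what it lies on; z up. Best gripped across y. About 60 g.
- pan_strawberry: Steel pan for the two sound strawberries, holding four red strawberries standing tip up fixed in a row along its -x wall (floor free for local x above -0.015). Rim 162 (x) by 176 (y) mm, 65 high; floor 3 thick, inside 130 by 144 mm, mouth 142 by 156. Origin: centre of underside; z up; yaw within 0.1 rad of the world's. Loose on the table, 0.75 kg.
- pan_apricot: Steel pan for the apricot, holding three orange apricots fixed in a row along its -x wall (floor free for local x above -0.015). Rim 162 (x) by 176 (y) mm, 65 high; floor 3 thick, inside 130 by 144 mm, mouth 142 by 156. Origin: centre of underside; z up; yaw within 0.1 rad of the world's. Loose on the table, 0.75 kg.
- pan_lime: Steel pan for the lime, holding two green limes fixed in a row along its -x wall (floor free for local x above -0.015). Rim 162 (x) by 176 (y) mm, 65 high; floor 3 thick, inside 130 by 144 mm, mouth 142 by 156. Origin: centre of underside; z up; yaw within 0.1 rad of the world's. Loose on the table, 0.75 kg.
- scrap_bowl: Round blue plastic bowl on the table with a few green strawberry tops on its floor (not to be felt): 160 mm across the rim, 62 mm high, wall 4 mm, its sides curving in to a small floor 5 mm up. Origin: centre of the underside, z up. Loose, 0.4 kg. The place for the mouldy strawberry.
- tumbler: Bystander: empty clear plastic tumbler, 68 mm across, 105 mm high, loose, standing on the table beside the far end of the board, on its left or right (a shaker of about the same size, 119 mm high, stands on the other side). Origin: centre of its underside. Not to be moved.
Not all that is in view belongs to the job. What is shaped like the strawberry_a but green or purple is not meant.

How it is judged:
By the outcome, as a careful person would: the job done as asked, in the order asked, and still so for the second after the job is handed in, with the robot touching nothing.
It also fails if it takes over 120 s, if anything falls off the work surface, if the arm or the gripper's body presses on something with over 40 N, if the wrist force passes 120 N, or if a joint passes its speed limit or range.

### The arm

A 6-joint arm with a two-finger parallel gripper is mounted at the origin on the work surface. World frame = base frame: x ahead of the robot, y to its left, z up, the work surface at z = 0. Lengths are in m, angles in rad, forces in N, time in s.
With the tool pointing down it reaches from about 0.4 to 0.825 m from the base axis. Payload 7 kg.
Tool frame: the origin (TCP) lies between the finger pads; the fingertips stand bot.nose_length ahead of it and the grasp point (between the pads) lies 11 mm behind it (bot.nose_length is the distance from the TCP to the fingertips, in m); z points along the fingers, y is the line along which they close (so a half turn about z gives the same grasp; the last joint's range is limited). The gripper opens to 88 mm and grips with 3 to 60 N. Pads are 19 mm wide; open, the fingers measure 130 mm over their backs; the gripper's body (78 mm by 193 mm) begins 47 mm behind the grasp point.
Start: joints at [-0.823, 0.359, 0.012, 0, -1.224, -0.288], TCP at [0.3, -0.605, 0.235] pointing down, gripper open.
Joint ranges: [-3.07, 3.07], [-1.43, 2.12], [-1.02, 1.25], [-3.03, 1.67], [-3.05, -0], [-3.03, 3.03]. Speed limits (rad/s): [2.39, 2.39, 3.01, 3.14, 3.14, 3.14].

### API

Orientations are given as a rotation vector (axis times angle).
In Python, from station import bot, capture, ticket, look_for gives the robot as it stands. The module is installed in compiled form; this text tells all that it offers.
- The arm moves only by the tool arm_command, never from a script. Its argument "deltas" is a list of rows, each a list of 3 entries, a list of its own where there are three numbers: the turn, a rotation vector about the tool's x, y, z in rad, then the shift along the tool's x, y, z in mm, then the finger opening in mm, from 0 to 87.6. A call has 1 to 10 rows; each row shifts and turns the commanded pose from where the row before left it, along the tool's axes as they then stand; what a row does not reach is not made up. A row lasts 1/10 s, in which the tool goes at most 50 mm and 8.59 degrees, less where a joint would pass 70% of its speed; a pose out of reach is approached as far as the arm can. A call is refused whole if a number of a shift passes 50 or a number of a turn 0.15, either way. A call with a gripper value outside its range is refused whole. The fingers move at their own pace and stop on an object; "newtons" is the grip in N (left out, the last holds). Time passes only in rows, so rows that do not move let the fingers close. It gives the time, the measured TCP pose, the force, the opening and the grip force at its end, in the units of the state.
- bot.state(): the state, without advancing time (a new reading comes with each control period).
- capture(name): name is "side" or "top"; returns a dict with "img" (420x560x3 uint8, red, green, blue), "K" (3x3 intrinsics, pixels), "eye" and "rotation" of the camera in the world. Camera axes: x right, y down, z forward; pixel columns grow to the right and rows downward; lengths in m; the calibration is good to about 2 mm. A picture is of the moment at which its call begins. There is no depth.
- ticket.sign_off(): hands the job in; it is judged then, once.
Trained networks look in a picture, given as the dict that the camera call returned (one of the last four; its "shot" number tells which), for a name from the list of things; names that differ only in an ending like _2 or _b are one class to them, and where a whole thing is asked for, a point or a joint stands for the part that bears it (a point fixed in the world has none). Each returns a list of dicts, best first, with "conf" (0 to 1); they miss things now and then, are a little off and sometimes report something else, mostly with a low value. They report only what shows in the picture. A call takes as long as a camera call. They do not tell look-alikes from the thing itself.
- look_for(picture, target): "point" ([x, y, z] in m, in the coordinates of the camera as it stood for that picture, good to about 4 mm: the middle of the surface that is visible of it).
The state is a dict: "t": time; "qpos": joint angles; "joint_velocities": joint speeds; "joint_torque": joint torques, N m; "ee_pos": TCP position; "tcp_rot": TCP orientation; "ft_force": force on the tool from outside, world axes, zero at the start; "wrist_torque": the same for the moment, N m; "width": opening from 0.0 (shut) to 1.0 (fully open); "grip_force": force on a finger pad.
Only numpy, scipy, OpenCV 4.12 (cv2) and the standard library are available. Lean on these libraries where they do the work, as an engineer would, in place of code of your own. Each camera call takes 0.05 s, during which the arm holds its last target. There are 200 camera calls.

## Working session

There is one attempt and no reset: what is moved stays moved. The work goes in short steps, Python scripts to look and compute and a tool call to move; the robot and the scene stay as the last step left them, time stands still between calls to the robot, and variables do not carry over. Pictures are saved under pics/ and viewed, at most 14 in all, crops included, and the job is handed in when it is done.

Besides the shell and the picture viewer there is one more tool, called after ">>>" as name(argument=value, ...) on one line, values as JSON. arm_command: Moves the arm, as the interface text tells. Its arguments: {"type":"object","properties":{"deltas":{"type":"array","items":{"type":"array"}},"newtons":{"type":"number"}},"required":["deltas"]}

```bash
mkdir -p pics; cat > h.py <<'E'
from station import bot, capture, ticket, look_for
import numpy as np, cv2
from scipy.spatial.transform import Rotation as R
def save(c,n): cv2.imwrite(f'pics/{n}.png',cv2.cvtColor(c['img'],cv2.COLOR_RGB2BGR))
def w(c,p): return np.array(c['rotation'])@np.array(p)+np.array(c['eye'])
def px(c,u,v,z):
    d=np.array(c['rotation'])@np.linalg.inv(c['K'])@np.array([u,v,1.]); e=np.array(c['eye'])
    return e+d*(z-e[2])/d[2]
E
python3 - <<'E'
from h import *
s=bot.state(); print({k:np.round(v,3).tolist() for k,v in s.items()}, bot.nose_length)
print(R.from_rotvec(s['tcp_rot']).as_matrix().round(3))
for n in('top','side'):
    c=capture(n); save(c,n+'0'); print(n,np.round(c['eye'],3),np.round(c['rotation'],3).tolist(),np.round(c['K'],1).tolist())
    for t in ['strawberry_a','strawberry_mouldy','apricot','lime','pan_strawberry','pan_apricot','pan_lime','scrap_bowl','tumbler']:
        print(t,[(round(d['conf'],2),w(c,d['point']).round(3).tolist()) for d in look_for(c,t)][:8])
E
```

```text
{'t': 0.0, 'qpos': [-0.823, 0.359, 0.011, -0.0, -1.224, -0.288], 'joint_velocities': [-0.001, -0.003, -0.001, 0.0, -0.0, 0.0], 'joint_torque': [-0.002, -58.272, 29.306, 6.997, 0.007, -0.0], 'ee_pos': [0.299, -0.604, 0.234], 'tcp_rot': [0.716, -3.058, -0.002], 'ft_force': [-0.285, -0.294, 0.326], 'wrist_torque': [-0.02, -0.018, 0.006], 'grip_force': 0.0, 'width': 0.999} 0.008
[[-0.896 -0.444 -0.001]
 [-0.444  0.896  0.001]
 [ 0.     0.002 -1.   ]]
top [0.402 0.001 0.91 ] [-2.14, 2.152, -0.143] [[408.5, 0.0, 275.7], [0.0, 408.5, 212.5], [0.0, 0.0, 1.0]]
strawberry_a [(0.78, [0.058, -0.343, 0.566]), (0.77, [0.452, 0.05, 0.959]), (0.74, [0.679, 0.278, 1.187]), (0.57, [0.11, -0.292, 0.617])]
strawberry_mouldy [(0.48, [-0.179, -0.581, 0.328])]
apricot [(0.62, [0.444, 0.043, 0.951])]
lime []
pan_strawberry [(0.59, [-0.507, -0.908, 0.0])]
pan_apricot []
pan_lime [(0.92, [-0.039, -0.441, 0.468]), (0.47, [-0.18, -0.581, 0.327])]
scrap_bowl [(0.78, [1.342, 0.94, 1.849])]
tumbler [(0.65, [-0.605, -1.006, -0.098])]
side [0.464 1.007 0.655] [-0.035, 2.714, -1.517] [[515.7, 0.0, 275.6], [0.0, 515.7, 210.1], [0.0, 0.0, 1.0]]
strawberry_a [(0.6, [-0.865, -0.322, -0.674]), (0.53, [-0.891, -0.348, -0.7]), (0.48, [-1.218, -0.676, -1.028]), (0.48, [-1.375, -0.832, -1.184])]
strawberry_mouldy [(0.71, [-1.587, -1.044, -1.397])]
apricot [(0.54, [-1.157, -0.614, -0.966])]
lime [(0.69, [-1.518, -0.975, -1.328])]
pan_strawberry [(0.85, [-2.157, -1.615, -1.967])]
pan_apricot [(0.89, [-0.562, -0.019, -0.371])]
pan_lime [(0.8, [-2.141, -1.598, -1.95])]
scrap_bowl [(0.88, [-0.594, -0.052, -0.404])]
tumbler [(0.82, [-1.931, -1.389, -1.741])]
```

```bash
sed -i "s/np.array(c\['rotation'\])@/R.from_rotvec(c['rotation']).as_matrix()@/" h.py
python3 - <<'E'
from h import *
for n in('top','side'):
    c=capture(n); print(n)
    for t in ['strawberry_a','strawberry_mouldy','apricot','lime','pan_strawberry','pan_apricot','pan_lime','scrap_bowl','tumbler']:
        print(t,[(round(d['conf'],2),w(c,d['point']).round(3).tolist()) for d in look_for(c,t)][:8])
E
```

```text
top
strawberry_a [(0.76, [0.655, 0.041, 0.053]), (0.69, [0.48, 0.152, 0.028]), (0.51, [0.569, -0.025, 0.052])]
strawberry_mouldy [(0.58, [0.631, -0.094, 0.052])]
apricot [(0.69, [0.494, 0.051, 0.052])]
lime [(0.72, [0.476, -0.076, 0.061])]
pan_strawberry [(0.62, [0.566, -0.322, 0.027])]
pan_apricot [(0.66, [0.551, 0.317, 0.036])]
pan_lime [(0.63, [0.344, -0.317, 0.036]), (0.22, [0.567, -0.025, 0.05])]
scrap_bowl [(0.75, [0.339, 0.318, 0.021])]
tumbler [(0.76, [0.702, -0.225, 0.063])]
side
strawberry_a [(0.76, [0.571, -0.015, 0.041]), (0.56, [0.665, 0.049, 0.045])]
strawberry_mouldy [(0.53, [0.63, -0.091, 0.041])]
apricot [(0.79, [0.493, 0.07, 0.047])]
lime [(0.58, [0.476, -0.062, 0.05])]
pan_strawberry [(0.86, [0.562, -0.303, 0.038])]
pan_apricot [(0.82, [0.552, 0.287, 0.037])]
pan_lime [(0.75, [0.342, -0.299, 0.04])]
scrap_bowl [(0.94, [0.341, 0.271, 0.034]), (0.22, [0.689, -0.198, 0.07])]
tumbler [(0.72, [0.687, -0.203, 0.072])]
```

View pics/top0.png

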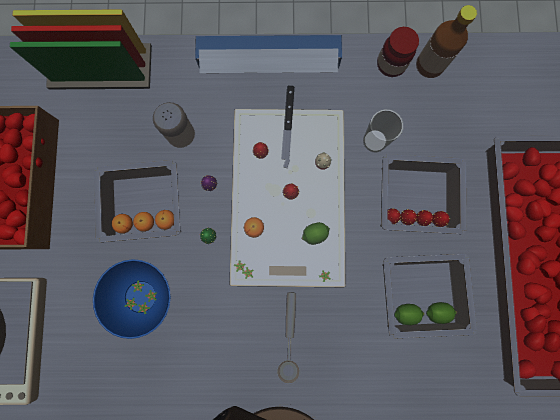

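View pics/side0.png

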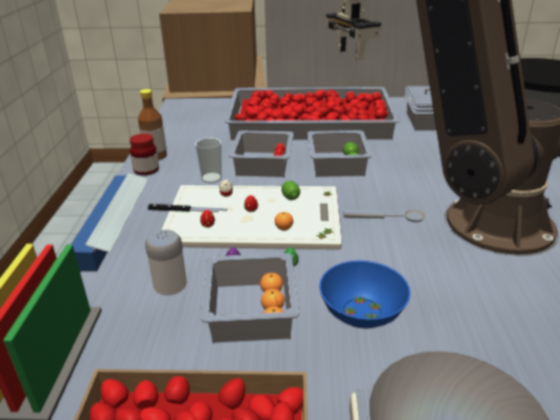

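```bash
python3 - <<'E'
from h import *
c=capture('top'); im=c['img']; hsv=cv2.cvtColor(im,cv2.COLOR_RGB2HSV)
board=im[100:295,225:350]
H,S,V=[hsv[...,i].astype(int) for i in range(3)]
def blob(m,n,z,box):
    m=m.astype(np.uint8); mm=np.zeros_like(m); u0,v0,u1,v1=box; mm[v0:v1,u0:u1]=m[v0:v1,u0:u1]
    mm=cv2.morphologyEx(mm,cv2.MORPH_CLOSE,np.ones((5,5)))
    k,l,st,ce=cv2.connectedComponentsWithStats(mm)
    i=1+np.argmax(st[1:,4]); ys,xs=np.where(l==i); 
    P=np.array([px(c,u,v,z)[:2] for u,v in zip(xs,ys)]); wv,ve=np.linalg.eigh(np.cov(P.T))
    print(n,st[i].tolist(),ce[i].round(1),px(c,*ce[i],z).round(4), 'len',(4*np.sqrt(wv)).round(3),'ang',np.degrees(np.arctan2(ve[1,1],ve[0,1])).round(0))
red=((H<9)|(H>170))&(S>110)
blob(red,'A',.036,(245,138,276,165)); blob(red,'B',.036,(278,180,304,203))
blob((H>8)&(H<25)&(S>110),'apr',.042,(238,212,270,243))
blob((H>32)&(H<85)&(S>90),'lime',.045,(295,215,338,250))
big=im[140:345,375:480]; cv2.imwrite('pics/r.png',cv2.cvtColor(cv2.resize(big,None,fx=2.9,fy=2.9,interpolation=cv2.INTER_CUBIC),cv2.COLOR_RGB2BGR))
l=im[150:345,85:200]
a=cv2.resize(big,(307,600),interpolation=cv2.INTER_CUBIC); b=cv2.resize(l,(354,600),interpolation=cv2.INTER_CUBIC)
cv2.imwrite('pics/pans.png',cv2.cvtColor(np.hstack([b,a]),cv2.COLOR_RGB2BGR))
cv2.imwrite('pics/board.png',cv2.cvtColor(cv2.resize(im[80:215,230:410],(800,600),interpolation=cv2.INTER_CUBIC),cv2.COLOR_RGB2BGR))
E
```

```text
A [254, 142, 14, 16, 171] [260.3 149.6] [0.6647 0.0395 0.036 ] len [0.031 0.035] ang -172.0
B [284, 184, 15, 15, 172] [290.6 190.8] [ 0.5718 -0.0264  0.036 ] len [0.032 0.033] ang -169.0
apr [244, 217, 20, 20, 297] [253.5 226.9] [0.4929 0.0536 0.042 ] len [0.041 0.042] ang 171.0
lime [303, 223, 26, 21, 411] [315.7 232.7] [ 0.4794 -0.0785  0.045 ] len [0.042 0.057] ang 110.0
```

View pics/pans.png

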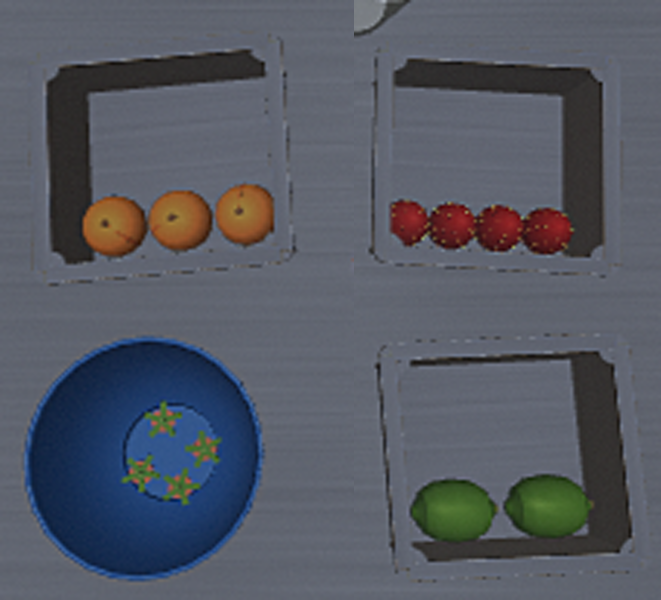

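View pics/board.png

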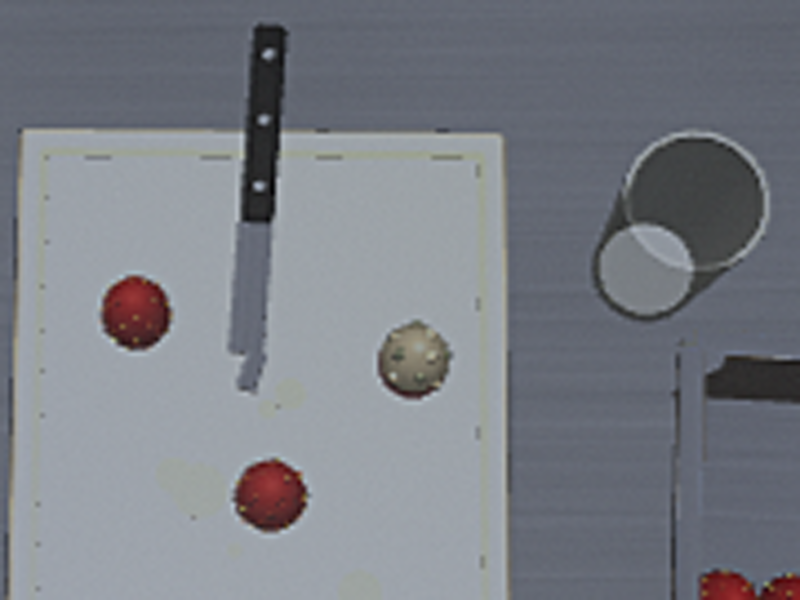

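```bash
python3 - <<'E'
from h import *
c=capture('top')
L=lambda p:(85+p[0]/3.078,150+p[1]/3.077); Rr=lambda p:(375+(p[0]-354)/2.924,140+p[1]/2.927)
for n,f,q in [('apr',L,[(34,66),(282,37),(294,258),(38,284)]),('str',Rr,[(377,48),(620,57),(618,275),(372,262)]),('lime',Rr,[(378,347),(625,333),(650,568),(395,575)])]:
    P=np.array([px(c,*f(p),.065)[:2] for p in q]); e=P[0]-P[1]+P[3]-P[2]
    print(n,P.mean(0).round(3),'yaw',np.arctan2(-e[0],e[1]).round(3),[np.linalg.norm(P[i]-P[i-1]).round(3) for i in range(4)])
print('bowl',px(c,*L((143,459)),.062).round(3)); 
B=lambda p:(230+p[0]/4.444,80+p[1]/4.444)
print('mould',px(c,*B((414,359)),.036).round(3),'knife',[px(c,*B(p),.022).round(3) for p in[(228,350),(242,220),(245,395)]],'tumb',px(c,*B((697,201)),.105).round(3),px(c,*B((643,271)),0).round(3))
c=capture('side');im=c['img'];hsv=cv2.cvtColor(im,cv2.COLOR_RGB2HSV);H,S,V=[hsv[...,i].astype(int) for i in range(3)]
for n,m,z,(u0,v0,u1,v1) in [('A',((H<9)|(H>170))&(S>120),.038,(195,205,220,230)),('B',((H<9)|(H>170))&(S>120),.038,(240,190,262,213)),('apr',(H>8)&(H<25)&(S>120),.04,(270,208,300,235)),('lime',(H>32)&(H<85)&(S>90),.043,(276,176,305,203))]:
    ys,xs=np.where(m[v0:v1,u0:u1]); print(n,len(xs),px(c,xs.mean()+u0,ys.mean()+v0,z).round(4))
E
```

```text
apr [0.544 0.296] yaw 0.105 [np.float64(0.151), np.float64(0.172), np.float64(0.154), np.float64(0.173)]
str [ 0.557 -0.305] yaw -0.052 [np.float64(0.156), np.float64(0.176), np.float64(0.159), np.float64(0.173)]
lime [ 0.349 -0.304] yaw 0.037 [np.float64(0.155), np.float64(0.174), np.float64(0.16), np.float64(0.174)]
bowl [0.344 0.301 0.062]
mould [ 0.638 -0.099  0.036] knife [array([ 0.648, -0.007,  0.022]), array([ 0.715, -0.015,  0.022]), array([ 0.624, -0.015,  0.022])] tumb [ 0.694 -0.223  0.105] [ 0.694 -0.222  0.   ]
A 163 [0.6633 0.0387 0.038 ]
B 143 [ 0.5705 -0.0267  0.038 ]
apr 233 [0.4915 0.0504 0.04  ]
lime 229 [ 0.4778 -0.0831  0.043 ]
```

>>> arm_command(deltas=[[[0, 0, 0.15], [0, 0, 0], 70], [[0, 0, 0.15], [0, 0, 0], 70], [[0, 0, 0.15], [0, 0, 0], 70], [[0, 0, 0.01], [0, 0, 0], 70], [[0, 0, 0], [0, 0, 0], 70]])

```text
t: 2.65
ee_pos: [0.2995, -0.6049, 0.2346]
tcp_rot: [-0.006, 3.142, -0.0]
ft_force: [-0.5, 0.3, 0.2]
width: 0.8
grip_force: 0.0
```

>>> arm_command(deltas=[[[0, 0, 0], [-16, 48, 0], 80], [[0, 0, 0], [-16, 48, 0], 80], [[0, 0, 0], [-16, 48, 0], 80], [[0, 0, 0], [-16, 48, 0], 80], [[0, 0, 0], [-16, 48, 0], 80], [[0, 0, 0], [-16, 48, 0], 80], [[0, 0, 0], [-16, 48, 0], 80], [[0, 0, 0], [-16, 48, 0], 80], [[0, 0, 0], [-16, 48, 0], 80], [[0, 0, 0], [-16, 48, 0], 80]])

```text
t: 3.65
ee_pos: [0.4581, -0.1286, 0.2351]
tcp_rot: [-0.007, 3.14, 0.0]
ft_force: [1.7, -0.5, 0.3]
width: 0.917
grip_force: 0.0
```

>>> arm_command(deltas=[[[0, 0, 0], [-20, 45, 0], 80], [[0, 0, 0.15], [0, 0, 0], 80], [[0, 0, 0.15], [0, 0, 10], 80], [[0, 0, 0.15], [0, 0, 10], 80], [[0, 0, 0.15], [0, 0, 10], 80], [[0, 0, 0.15], [0, 0, 10], 80], [[0, 0, 0.15], [0, 0, 10], 80], [[0, 0, 0.15], [0, 0, 10], 80], [[0, 0, 0.15], [0, 0, 10], 80], [[0, 0, 0.02], [0, 0, 0], 80]])

```text
t: 4.65
ee_pos: [0.477, -0.0856, 0.1635]
tcp_rot: [-1.799, -2.574, 0.002]
ft_force: [0.4, -0.2, -0.5]
width: 0.914
grip_force: 0.0
```

```bash
cat > st.py <<'E'
from h import *
s=bot.state(); M=R.from_rotvec(s['tcp_rot']).as_matrix(); print(s['t'],s['ee_pos'].round(4) if hasattr(s['ee_pos'],'round') else s['ee_pos'],'yawY',np.degrees(np.arctan2(M[1,1],M[0,1])).round(1),'z',M[:,2].round(3),'q',np.round(s['qpos'],2))
import sys
if len(sys.argv)>3:
    d=np.array([float(a) for a in sys.argv[1:4]])-np.array(s['ee_pos']); print('tool shift mm',(M.T@d*1000).round(1))
E
python3 st.py .479 -.080 .032
```

```text
4.65 [ 0.477  -0.0856  0.1635] yawY 20.1 z [-0.002 -0.    -1.   ] q [ 0.23  0.11 -0.5  -0.   -0.97 -3.02]
tool shift mm [  4.5   4.1 131.5]
```

>>> arm_command(deltas=[[[0, 0, 0], [4, 4, 30], 80], [[0, 0, 0], [0, 0, 40], 80], [[0, 0, 0], [0, 0, 30], 80], [[0, 0, 0], [0, 0, 20], 80], [[0, 0, 0], [0, 0, 10], 80], [[0, 0, 0], [0, 0, 1], 80], [[0, 0, 0], [0, 0, 0], 80]])

```text
t: 5.35
ee_pos: [0.4808, -0.0804, 0.0343]
tcp_rot: [1.797, 2.576, 0.001]
ft_force: [0.6, 0.5, 0.5]
width: 0.914
grip_force: 0.0
```

>>> arm_command(deltas=[[[0, 0, 0], [0, 0, 0], 60], [[0, 0, 0], [0, 0, 0], 50], [[0, 0, 0], [0, 0, 0], 40], [[0, 0, 0], [0, 0, 0], 35], [[0, 0, 0], [0, 0, 0], 35], [[0, 0, 0], [0, 0, 0], 35], [[0, 0, 0], [0, 0, 0], 35]], newtons=10)

```text
t: 6.05
ee_pos: [0.4802, -0.0805, 0.0338]
tcp_rot: [1.8, 2.575, -0.0]
ft_force: [-1.0, 0.4, 3.1]
width: 0.5
grip_force: 10.0
```

>>> arm_command(deltas=[[[0, 0, 0], [0, 0, -10], 35], [[0, 0, 0], [0, 0, -20], 35], [[0, 0, 0], [0, 0, -30], 35], [[0, 0, 0], [0, 0, -40], 35], [[0, 0, 0], [0, 0, -30], 35], [[0, 0, 0], [0, 0, -10], 35], [[0, 0, 0], [0, 0, 0], 35]])

```text
t: 6.75
ee_pos: [0.4809, -0.0803, 0.1754]
tcp_rot: [1.798, 2.573, 0.004]
ft_force: [0.0, -0.7, -1.8]
width: 0.502
grip_force: 10.0
```

```bash
python3 st.py .374 -.304 .172; python3 -c "
from h import *
c=capture('side');save(c,'s1')"
```

```text
6.75 [ 0.4809 -0.0803  0.1754] yawY 20.1 z [ 0.004  0.001 -1.   ] q [ 0.24  0.1  -0.48  0.   -0.99 -3.03]
tool shift mm [-173.4 -177.3    2.8]
```

View pics/s1.png

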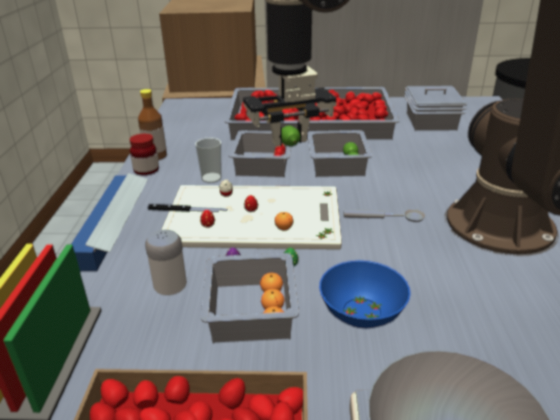

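>>> arm_command(deltas=[[[0, 0, -0.1], [0, 0, 0], 35], [[0, 0, -0.15], [0, 0, 0], 35], [[0, 0, -0.15], [0, 0, 0], 35], [[0, 0, -0.15], [0, 0, 0], 35], [[0, 0, -0.15], [0, 0, 0], 35], [[0, 0, -0.15], [0, 0, 0], 35], [[0, 0, -0.15], [0, 0, 0], 35], [[0, 0, -0.15], [0, 0, 0], 35], [[0, 0, -0.1], [0, 0, 0], 35]])

```text
t: 7.7
ee_pos: [0.4789, -0.0806, 0.1715]
tcp_rot: [0.055, -3.137, 0.001]
ft_force: [-0.4, 0.8, -0.2]
width: 0.5
grip_force: 10.0
```

>>> arm_command(deltas=[[[0, 0, 0], [12, -22, 0], 35], [[0, 0, 0], [18, -36, 0], 35], [[0, 0, 0], [23, -44, 0], 35], [[0, 0, 0], [23, -44, 0], 35], [[0, 0, 0], [19, -36, 0], 35], [[0, 0, 0], [12, -24, 0], 35], [[0, 0, 0], [8, -14, 0], 35], [[0, 0, 0], [0, 0, 0], 35]])

```text
t: 8.5
ee_pos: [0.3697, -0.3047, 0.1716]
tcp_rot: [0.042, -3.138, -0.002]
ft_force: [-0.1, 0.4, -0.6]
width: 0.5
grip_force: 10.0
```

```bash
python3 st.py .374 -.304 .018; python3 -c "
from h import *
c=capture('top');im=c['img'][130:355,355:500];cv2.imwrite('pics/t2.png',cv2.cvtColor(cv2.resize(im,None,fx=2.6,fy=2.6),cv2.COLOR_RGB2BGR))"
```

```text
8.5 [ 0.3697 -0.3047  0.1716] yawY 91.5 z [-0.004  0.001 -1.   ] q [-0.28  0.09 -0.5  -0.   -0.99 -1.27]
tool shift mm [ -4.9   0.4 153.6]
```

View pics/t2.png

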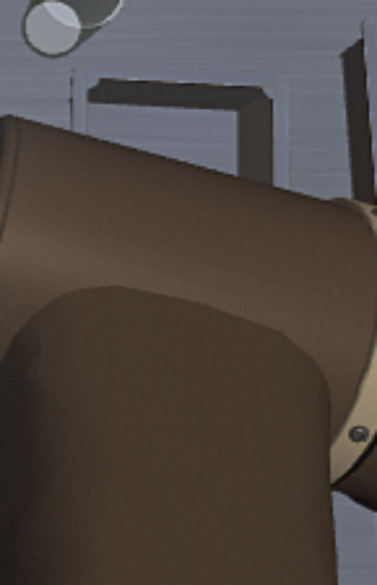

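>>> arm_command(deltas=[[[0, 0, 0], [-4, 0, 20], 35], [[0, 0, 0], [0, 0, 40], 35], [[0, 0, 0], [0, 0, 40], 35], [[0, 0, 0], [0, 0, 25], 35], [[0, 0, 0], [0, 0, 15], 35], [[0, 0, 0], [0, 0, 7], 35], [[0, 0, 0], [0, 0, 3], 35], [[0, 0, 0], [0, 0, 2], 35], [[0, 0, 0], [0, 0, 0], 35], [[0, 0, 0], [0, 0, 0], 35]])

```text
t: 9.55
ee_pos: [0.3762, -0.3038, 0.0223]
tcp_rot: [-0.047, 3.14, -0.001]
ft_force: [-0.5, 0.6, 0.4]
width: 0.505
grip_force: 10.0
```

>>> arm_command(deltas=[[[0, 0, 0], [0, 0, 2], 35], [[0, 0, 0], [0, 0, 1.5], 35], [[0, 0, 0], [0, 0, 1], 35], [[0, 0, 0], [0, 0, 0], 35], [[0, 0, 0], [0, 0, 0], 35]])

```text
t: 10.05
ee_pos: [0.3757, -0.3037, 0.017]
tcp_rot: [0.047, -3.141, -0.0]
ft_force: [0.1, -0.2, -0.4]
width: 0.501
grip_force: 10.0
```

>>> arm_command(deltas=[[[0, 0, 0], [0, 0, 0.5], 46], [[0, 0, 0], [0, 0, 0], 48], [[0, 0, 0], [0, 0, 0], 52], [[0, 0, 0], [0, 0, 0], 58], [[0, 0, 0], [0, 0, 0], 62], [[0, 0, 0], [0, 0, 0], 62]])

```text
t: 10.65
ee_pos: [0.3757, -0.3037, 0.0166]
tcp_rot: [-0.047, 3.141, -0.0]
ft_force: [-0.2, -1.3, 0.8]
width: 0.704
grip_force: 0.0
```

>>> arm_command(deltas=[[[0, 0, 0], [0, 0, -10], 62], [[0, 0, 0], [0, 0, -30], 62], [[0, 0, 0], [0, 0, -50], 62], [[0, 0, 0], [0, 0, -50], 62], [[0, 0, 0], [0, 0, -20], 62], [[0, 0, 0], [0, 0, 0], 62]])

```text
t: 11.25
ee_pos: [0.3776, -0.3045, 0.1812]
tcp_rot: [-0.048, 3.134, -0.005]
ft_force: [-0.0, 0.5, -0.6]
width: 0.705
grip_force: 0.0
```

```bash
python3 st.py .492 .052 .172; python3 -c "
from h import *
c=capture('side');im=c['img'][80:250,150:400];cv2.imwrite('pics/s2.png',cv2.cvtColor(cv2.resize(im,None,fx=3,fy=3),cv2.COLOR_RGB2BGR))"
```

```text
11.25 [ 0.3776 -0.3045  0.1812] yawY 91.7 z [ 0.007 -0.003 -1.   ] q [-0.27  0.08 -0.48  0.   -1.   -1.27]
tool shift mm [-125.1  352.9    9. ]
```

View pics/s2.png

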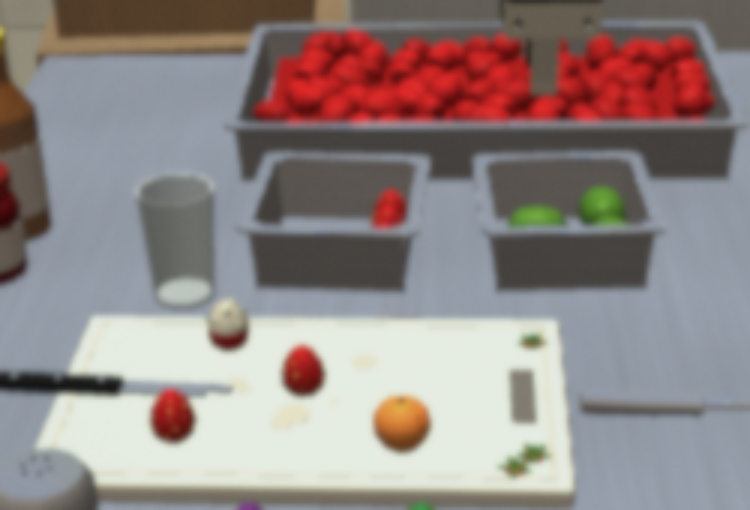

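>>> arm_command(deltas=[[[0, 0, 0], [-15, 43, 0], 70], [[0, 0, 0], [-15, 45, 0], 70], [[0, 0, 0], [-16, 45, 0], 70], [[0, 0, 0], [-16, 45, 0], 70], [[0, 0, 0], [-16, 45, 0], 70], [[0, 0, 0], [-16, 45, 0], 70], [[0, 0, 0], [-16, 45, 0], 70], [[0, 0, 0], [-14, 40, 0], 70], [[0, 0, 0], [0, 0, 20], 70], [[0, 0, 0], [0, 0, 0], 70]])

```text
t: 12.3
ee_pos: [0.487, 0.0532, 0.1535]
tcp_rot: [0.049, -3.135, 0.003]
ft_force: [-0.3, -0.4, -0.5]
width: 0.8
grip_force: 0.0
```

```bash
python3 st.py .492 .052 .032
```

```text
12.3 [0.487  0.0532 0.1535] yawY 91.8 z [-0.006 -0.002 -1.   ] q [ 0.51  0.13 -0.5  -0.   -0.95 -2.05]
tool shift mm [ -5.7  -1.1 121.5]
```

>>> arm_command(deltas=[[[0, 0, 0], [-4, -1, 30], 70], [[0, 0, 0], [0, 0, 40], 70], [[0, 0, 0], [0, 0, 28], 70], [[0, 0, 0], [0, 0, 15], 70], [[0, 0, 0], [0, 0, 5], 70], [[0, 0, 0], [0, 0, 3], 70], [[0, 0, 0], [0, 0, 0], 70]])

```text
t: 13.0
ee_pos: [0.4934, 0.0517, 0.036]
tcp_rot: [-0.046, 3.141, 0.0]
ft_force: [0.8, -0.3, 0.7]
width: 0.798
grip_force: 0.0
```

>>> arm_command(deltas=[[[0, 0, 0], [0, 0, 0], 55], [[0, 0, 0], [0, 0, 0], 48], [[0, 0, 0], [0, 0, 0], 42], [[0, 0, 0], [0, 0, 0], 36], [[0, 0, 0], [0, 0, 0], 32], [[0, 0, 0], [0, 0, 0], 32], [[0, 0, 0], [0, 0, 0], 32]])

```text
t: 13.7
ee_pos: [0.4934, 0.0521, 0.0359]
tcp_rot: [-0.047, 3.141, 0.0]
ft_force: [-0.9, -0.5, 5.4]
width: 0.484
grip_force: 10.0
```

>>> arm_command(deltas=[[[0, 0, 0], [0, 0, -10], 32], [[0, 0, 0], [0, 0, -20], 32], [[0, 0, 0], [0, 0, -30], 32], [[0, 0, 0], [0, 0, -40], 32], [[0, 0, 0], [0, 0, -20], 32], [[0, 0, -0.05], [0, 0, -10], 32], [[0, 0, -0.03], [0, 0, 0], 32]])

```text
t: 14.4
ee_pos: [0.4939, 0.0523, 0.168]
tcp_rot: [-0.175, 3.133, 0.002]
ft_force: [-0.3, -0.1, -0.7]
width: 0.487
grip_force: 10.0
```

```bash
python3 st.py .575 .303 .16
```

```text
14.4 [0.4939 0.0523 0.168 ] yawY 96.4 z [ 0.003  0.002 -1.   ] q [ 0.5   0.12 -0.47  0.   -0.98 -1.96]
tool shift mm [-108.5  240.     8.6]
```

>>> arm_command(deltas=[[[0, 0, 0], [-10, 22, 0], 32], [[0, 0, 0], [-17, 38, 0], 32], [[0, 0, 0], [-20, 45, 0], 32], [[0, 0, 0], [-20, 45, 0], 32], [[0, 0, 0], [-18, 40, 0], 32], [[0, 0, 0], [-13, 30, 0], 32], [[0, 0, 0], [-10, 20, 0], 32], [[0, 0, 0], [0, 0, 0], 32]])

```text
t: 15.2
ee_pos: [0.5746, 0.3049, 0.165]
tcp_rot: [0.175, -3.136, 0.001]
ft_force: [-0.3, 0.3, -0.5]
width: 0.486
grip_force: 10.0
```

```bash
python3 st.py .575 .303 .020; python3 -c "
from h import *
c=capture('side');im=c['img'][170:390,150:450];cv2.imwrite('pics/s3.png',cv2.cvtColor(cv2.resize(im,None,fx=2.6,fy=2.6),cv2.COLOR_RGB2BGR))"
```

```text
15.2 [0.5746 0.3049 0.165 ] yawY 96.4 z [-0. -0. -1.] q [ 0.79  0.37 -0.14 -0.   -1.06 -2.25]
tool shift mm [ -0.2  -1.9 145. ]
```

View pics/s3.png

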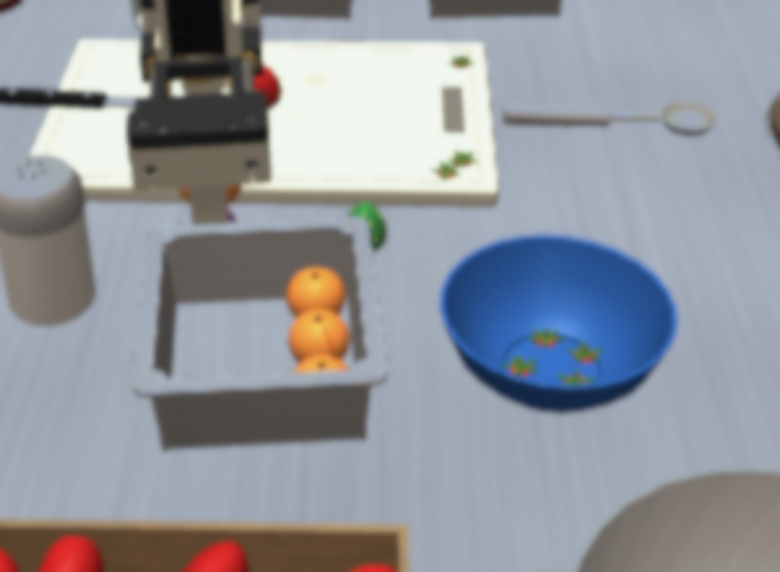

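>>> arm_command(deltas=[[[0, 0, 0], [0, -2, 20], 32], [[0, 0, 0], [0, 0, 40], 32], [[0, 0, 0], [0, 0, 40], 32], [[0, 0, 0], [0, 0, 22], 32], [[0, 0, 0], [0, 0, 12], 32], [[0, 0, 0], [0, 0, 5], 32], [[0, 0, 0], [0, 0, 2], 32], [[0, 0, 0], [0, 0, 2], 32], [[0, 0, 0], [0, 0, 0], 32], [[0, 0, 0], [0, 0, 0], 32]])

```text
t: 16.25
ee_pos: [0.5748, 0.3008, 0.0235]
tcp_rot: [-0.172, 3.136, 0.001]
ft_force: [-0.1, 0.7, -1.4]
width: 0.489
grip_force: 10.0
```

>>> arm_command(deltas=[[[0, 0, 0], [0, 0, 2], 32], [[0, 0, 0], [0, 0, 1.5], 32], [[0, 0, 0], [0, 0, 0], 32], [[0, 0, 0], [0, 0, 0], 32]])

```text
t: 16.65
ee_pos: [0.5745, 0.3004, 0.0191]
tcp_rot: [-0.172, 3.137, -0.0]
ft_force: [0.2, 0.0, -0.6]
width: 0.484
grip_force: 10.0
```

>>> arm_command(deltas=[[[0, 0, 0], [0, 0, 1], 32], [[0, 0, 0], [0, 0, 0], 32], [[0, 0, 0], [0, 0, 0], 43], [[0, 0, 0], [0, 0, 0], 45], [[0, 0, 0], [0, 0, 0], 50], [[0, 0, 0], [0, 0, 0], 58], [[0, 0, 0], [0, 0, 0], 62], [[0, 0, 0], [0, 0, 0], 62]])

```text
t: 17.45
ee_pos: [0.5744, 0.3003, 0.0179]
tcp_rot: [0.172, -3.137, 0.0]
ft_force: [0.3, 0.4, -0.5]
width: 0.701
grip_force: 0.0
```

>>> arm_command(deltas=[[[0, 0, 0], [0, 0, -10], 62], [[0, 0, 0], [0, 0, -30], 62], [[0, 0, 0], [0, 0, -50], 62], [[0, 0, 0], [0, 0, -50], 62], [[0, 0, 0.05], [0, 0, -10], 62], [[0, 0, 0.06], [0, 0, 0], 55]])

```text
t: 18.05
ee_pos: [0.5758, 0.3015, 0.1728]
tcp_rot: [0.003, 3.136, 0.007]
ft_force: [-0.5, 0.1, -1.0]
width: 0.66
grip_force: 0.0
```

```bash
python3 st.py .664 .039 .155;python3 -c "
from h import *
c=capture('side')
print([(round(d['conf'],2),w(c,d['point']).round(3).tolist()) for d in look_for(c,'apricot')])
im=c['img'][170:390,150:450];cv2.imwrite('pics/s4.png',cv2.cvtColor(cv2.resize(im,None,fx=2,fy=2),cv2.COLOR_RGB2BGR))"
```

```text
18.05 [0.5758 0.3015 0.1728] yawY 89.9 z [ 0.005  0.004 -1.   ] q [ 0.78  0.36 -0.14  0.   -1.07 -2.36]
tool shift mm [ -88.6 -262.4   17.1]
[(0.95, [0.575, 0.317, 0.031])]
```

View pics/s4.png

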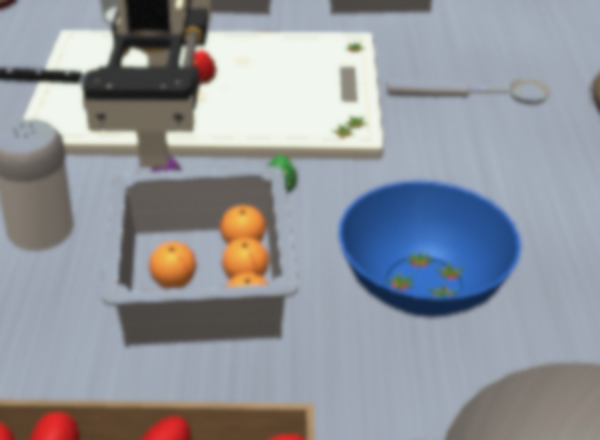

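>>> arm_command(deltas=[[[0, 0, 0], [-14, -42, 0], 58], [[0, 0, 0], [-15, -44, 0], 58], [[0, 0, 0], [-15, -44, 0], 58], [[0, 0, 0], [-15, -44, 0], 58], [[0, 0, 0], [-15, -44, 0], 58], [[0, 0, 0], [-15, -44, 0], 58], [[0, 0, 0], [0, 0, 0], 58]])

```text
t: 18.85
ee_pos: [0.664, 0.0333, 0.1674]
tcp_rot: [-0.005, -3.14, 0.002]
ft_force: [0.3, 1.2, -0.8]
width: 0.663
grip_force: 0.0
```

>>> arm_command(deltas=[[[0, 0, -0.15], [0, 0, 0], 58], [[0, 0, -0.15], [0, 0, 5], 58], [[0, 0, -0.15], [0, 0, 5], 58], [[0, 0, -0.15], [0, 0, 5], 58], [[0, 0, -0.15], [0, 0, 5], 58], [[0, 0, -0.15], [0, 0, 5], 58], [[0, 0, -0.15], [0, 0, 5], 58], [[0, 0, -0.08], [0, 0, 5], 58], [[0, 0, 0], [0, 0, 0], 58]])

```text
t: 19.75
ee_pos: [0.6626, 0.0386, 0.132]
tcp_rot: [1.684, -2.649, -0.001]
ft_force: [-0.4, -0.2, 0.3]
width: 0.662
grip_force: 0.0
```

```bash
python3 st.py .664 .039 .031
```

```text
19.75 [0.6626 0.0386 0.132 ] yawY 154.9 z [-0.002 -0.001 -1.   ] q [ 0.35  0.42 -0.14 -0.   -1.01 -0.79]
tool shift mm [ -1.1  -1.3 101. ]
```

>>> arm_command(deltas=[[[0, 0, 0], [-1, -1, 30], 58], [[0, 0, 0], [0, 0, 35], 58], [[0, 0, 0], [0, 0, 20], 58], [[0, 0, 0], [0, 0, 10], 58], [[0, 0, 0], [0, 0, 4], 58], [[0, 0, 0], [0, 0, 2], 58], [[0, 0, 0], [0, 0, 0], 58], [[0, 0, 0], [0, 0, 0], 58]], newtons=8)

```text
t: 20.55
ee_pos: [0.6654, 0.0391, 0.0333]
tcp_rot: [-1.681, 2.652, -0.001]
ft_force: [0.5, -0.1, -0.3]
width: 0.661
grip_force: 0.0
```

>>> arm_command(deltas=[[[0, 0, 0], [0, 0, 2], 50], [[0, 0, 0], [0, 0, 1], 42], [[0, 0, 0], [0, 0, 0], 36], [[0, 0, 0], [0, 0, 0], 30], [[0, 0, 0], [0, 0, 0], 24], [[0, 0, 0], [0, 0, 0], 24], [[0, 0, 0], [0, 0, 0], 24]])

```text
t: 21.25
ee_pos: [0.6647, 0.0388, 0.0291]
tcp_rot: [1.682, -2.653, 0.0]
ft_force: [-0.3, -0.5, -0.1]
width: 0.39
grip_force: 8.0
```

>>> arm_command(deltas=[[[0, 0, 0], [0, 0, -8], 24], [[0, 0, 0], [0, 0, -15], 24], [[0, 0, 0], [0, 0, -30], 24], [[0, 0, 0], [0, 0, -40], 24], [[0, 0, 0], [0, 0, -30], 24], [[0, 0, 0], [0, 0, -15], 24], [[0, 0, 0], [0, 0, 0], 24]])

```text
t: 21.95
ee_pos: [0.6665, 0.0392, 0.1719]
tcp_rot: [-1.679, 2.648, -0.003]
ft_force: [0.7, 0.6, -0.5]
width: 0.387
grip_force: 8.0
```

>>> arm_command(deltas=[[[0, 0, 0.1], [0, 0, 0], 24], [[0, 0, 0.15], [0, 0, 0], 24], [[0, 0, 0.15], [0, 0, 0], 24], [[0, 0, 0.15], [0, 0, 0], 24], [[0, 0, 0.15], [0, 0, 0], 24], [[0, 0, 0.15], [0, 0, 0], 24], [[0, 0, 0.15], [0, 0, 0], 24], [[0, 0, 0.15], [0, 0, 0], 24], [[0, 0, 0.03], [0, 0, 0], 24], [[0, 0, 0], [0, 0, 0], 24]])

```text
t: 22.95
ee_pos: [0.6645, 0.0388, 0.1668]
tcp_rot: [-0.075, -3.14, 0.0]
ft_force: [-0.5, -0.9, -0.7]
width: 0.392
grip_force: 8.0
```

```bash
python3 - <<'E'
import numpy as np
c=np.array([.557,-.305]);a=-.052
for x,y in[(.008,.022),(.043,-.022)]: print(c+[x*np.cos(a)-y*np.sin(a),x*np.sin(a)+y*np.cos(a)])
E
python3 st.py .566 -.283 .17;python3 -c "
from h import *
c=capture('side');im=c['img'][20:300,120:420];cv2.imwrite('pics/s5.png',cv2.cvtColor(cv2.resize(im,None,fx=2,fy=2),cv2.COLOR_RGB2BGR))"
```

```text
[ 0.56613267 -0.28344555]
[ 0.59879839 -0.32920526]
22.95 [0.6645 0.0388 0.1668] yawY 87.3 z [-0.001 -0.    -1.   ] q [ 0.35  0.39 -0.1  -0.   -1.08 -1.97]
tool shift mm [  83.1 -326.1   -3.1]
```

View pics/s5.png

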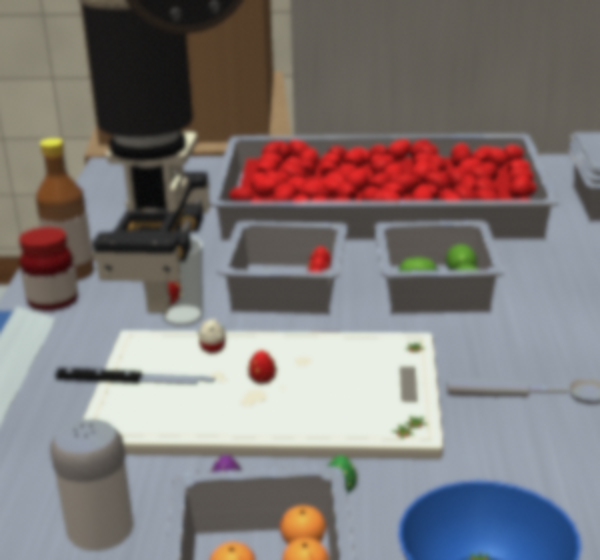

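>>> arm_command(deltas=[[[0, 0, 0], [6, -22, 0], 24], [[0, 0, 0], [10, -40, 0], 24], [[0, 0, 0], [12, -46, 0], 24], [[0, 0, 0], [12, -46, 0], 24], [[0, 0, 0], [12, -46, 0], 24], [[0, 0, 0], [12, -46, 0], 24], [[0, 0, 0], [10, -40, 0], 24], [[0, 0, 0], [6, -25, 0], 24], [[0, 0, 0], [3, -15, 0], 24], [[0, 0, 0], [0, 0, 0], 24]])

```text
t: 24.0
ee_pos: [0.5645, -0.2845, 0.167]
tcp_rot: [-0.08, -3.14, 0.0]
ft_force: [0.6, 0.9, 0.5]
width: 0.389
grip_force: 8.0
```

```bash
python3 st.py .566 -.283 .013
```

```text
24.0 [ 0.5645 -0.2845  0.167 ] yawY 87.1 z [-0. -0. -1.] q [-0.16  0.34 -0.18  0.   -1.05 -1.46]
tool shift mm [ -1.5   1.6 154. ]
```

>>> arm_command(deltas=[[[0, 0, 0], [-1, 1, 20], 24], [[0, 0, 0], [0, 0, 40], 24], [[0, 0, 0], [0, 0, 40], 24], [[0, 0, 0], [0, 0, 25], 24], [[0, 0, 0], [0, 0, 14], 24], [[0, 0, 0], [0, 0, 6], 24], [[0, 0, 0], [0, 0, 3], 24], [[0, 0, 0], [0, 0, 2], 24], [[0, 0, 0], [0, 0, 0], 24], [[0, 0, 0], [0, 0, 0], 24]])

```text
t: 25.0
ee_pos: [0.5671, -0.2818, 0.0181]
tcp_rot: [0.079, 3.139, -0.0]
ft_force: [0.4, -0.6, 0.6]
width: 0.39
grip_force: 8.0
```

>>> arm_command(deltas=[[[0, 0, 0], [0, 0, 2], 24], [[0, 0, 0], [0, 0, 1], 24], [[0, 0, 0], [0, 0, 1], 24], [[0, 0, 0], [0, 0, 0], 24], [[0, 0, 0], [0, 0, 0], 24]])

```text
t: 25.5
ee_pos: [0.5664, -0.2816, 0.013]
tcp_rot: [-0.079, -3.14, -0.0]
ft_force: [1.4, 0.1, 0.3]
width: 0.39
grip_force: 8.0
```

>>> arm_command(deltas=[[[0, 0, 0], [0, 0, 0.5], 34], [[0, 0, 0], [0, 0, 0], 36], [[0, 0, 0], [0, 0, 0], 39], [[0, 0, 0], [0, 0, 0], 43], [[0, 0, 0], [0, 0, 0], 46], [[0, 0, 0], [0, 0, 0], 46]])

```text
t: 26.1
ee_pos: [0.5666, -0.2816, 0.0126]
tcp_rot: [0.079, 3.141, -0.0]
ft_force: [-0.3, 0.1, -0.5]
width: 0.522
grip_force: 0.0
```

>>> arm_command(deltas=[[[0, 0, 0], [0, 0, -10], 46], [[0, 0, 0], [0, 0, -30], 46], [[0, 0, 0], [0, 0, -50], 46], [[0, 0, 0], [0, 0, -50], 46], [[0, 0, 0], [0, 0, -10], 50], [[0, 0, 0], [0, 0, 0], 58]])

```text
t: 26.7
ee_pos: [0.5681, -0.282, 0.1666]
tcp_rot: [0.078, 3.134, -0.002]
ft_force: [-0.9, -0.6, -1.6]
width: 0.611
grip_force: 0.0
```

```bash
python3 st.py .571 -.0265 .16;python3 -c "
from h import *
c=capture('side')
im=c['img'][100:260,150:400];cv2.imwrite('pics/s6.png',cv2.cvtColor(cv2.resize(im,None,fx=3,fy=3),cv2.COLOR_RGB2BGR))"
```

```text
26.7 [ 0.5681 -0.282   0.1666] yawY 87.1 z [ 0.006 -0.001 -1.   ] q [-0.15  0.34 -0.18  0.   -1.05 -1.47]
tool shift mm [  9.9 255.4   6.2]
```

View pics/s6.png

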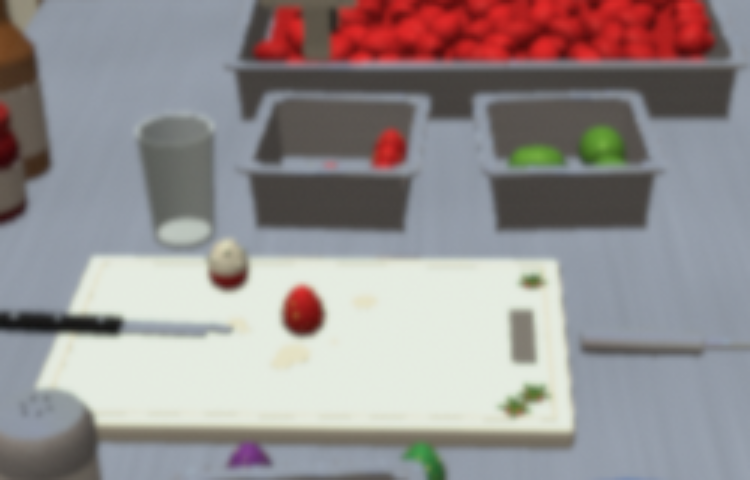

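>>> arm_command(deltas=[[[0, 0, 0], [1, 40, 0], 58], [[0, 0, 0], [2, 44, 0], 58], [[0, 0, 0], [2, 44, 0], 58], [[0, 0, 0], [2, 44, 0], 58], [[0, 0, 0], [2, 44, 0], 58], [[0, 0, 0], [1, 39, 0], 58], [[0, 0, 0], [0, 0, 20], 58], [[0, 0, 0], [0, 0, 10], 58], [[0, 0, 0], [0, 0, 0], 58]])

```text
t: 27.65
ee_pos: [0.5675, -0.0269, 0.13]
tcp_rot: [-0.079, -3.136, 0.002]
ft_force: [-0.4, -0.2, -0.1]
width: 0.658
grip_force: 0.0
```

```bash
python3 st.py .571 -.0265 .030
```

```text
27.65 [ 0.5675 -0.0269  0.13  ] yawY 87.1 z [-0.005 -0.001 -1.   ] q [ 0.3   0.28 -0.36 -0.   -0.94 -1.92]
tool shift mm [ -4.    0.7 100. ]
```

>>> arm_command(deltas=[[[0, 0, 0], [-3, 0, 30], 58], [[0, 0, 0], [0, 0, 35], 58], [[0, 0, 0], [0, 0, 20], 58], [[0, 0, 0], [0, 0, 10], 58], [[0, 0, 0], [0, 0, 4], 58], [[0, 0, 0], [0, 0, 3], 58], [[0, 0, 0], [0, 0, 0], 58], [[0, 0, 0], [0, 0, 0], 58]])

```text
t: 28.45
ee_pos: [0.573, -0.0265, 0.0316]
tcp_rot: [0.079, 3.139, 0.001]
ft_force: [0.2, 0.2, 0.1]
width: 0.665
grip_force: 0.0
```

>>> arm_command(deltas=[[[0, 0, 0], [0, 0, 1], 50], [[0, 0, 0], [0, 0, 0], 42], [[0, 0, 0], [0, 0, 0], 36], [[0, 0, 0], [0, 0, 0], 30], [[0, 0, 0], [0, 0, 0], 24], [[0, 0, 0], [0, 0, 0], 24], [[0, 0, 0], [0, 0, 0], 24]])

```text
t: 29.15
ee_pos: [0.5724, -0.0265, 0.0297]
tcp_rot: [0.079, 3.14, 0.0]
ft_force: [-0.3, 0.3, 2.0]
width: 0.388
grip_force: 8.0
```

>>> arm_command(deltas=[[[0, 0, 0], [0, 0, -8], 24], [[0, 0, 0], [0, 0, -15], 24], [[0, 0, 0], [0, 0, -30], 24], [[0, 0, 0], [0, 0, -40], 24], [[0, 0, 0], [0, 0, -30], 24], [[0, 0, 0], [0, 0, -15], 24], [[0, 0, 0], [0, 0, 0], 24]])

```text
t: 29.85
ee_pos: [0.5738, -0.0264, 0.1709]
tcp_rot: [0.078, 3.135, 0.002]
ft_force: [0.1, 0.5, -0.2]
width: 0.391
grip_force: 8.0
```

```bash
python3 st.py .599 -.331 .17
```

```text
29.85 [ 0.5738 -0.0264  0.1709] yawY 87.1 z [ 0.005  0.001 -1.   ] q [ 0.29  0.24 -0.31  0.   -1.02 -1.92]
tool shift mm [ -40.4 -303.     0.7]
```

>>> arm_command(deltas=[[[0, 0, 0], [-3, -22, 0], 24], [[0, 0, 0], [-5, -38, 0], 24], [[0, 0, 0], [-6, -46, 0], 24], [[0, 0, 0], [-6, -46, 0], 24], [[0, 0, 0], [-6, -46, 0], 24], [[0, 0, 0], [-6, -42, 0], 24], [[0, 0, 0], [-4, -33, 0], 24], [[0, 0, 0], [-3, -20, 0], 24], [[0, 0, 0], [-1, -10, 0], 24], [[0, 0, 0], [0, 0, 0], 24]])

```text
t: 30.85
ee_pos: [0.5964, -0.332, 0.1664]
tcp_rot: [-0.081, -3.139, -0.001]
ft_force: [-0.2, 0.4, -0.2]
width: 0.391
grip_force: 8.0
```

```bash
python3 st.py .599 -.331 .014
```

```text
30.85 [ 0.5964 -0.332   0.1664] yawY 87.0 z [-0.002  0.001 -1.   ] q [-0.22  0.42 -0.06 -0.   -1.1  -1.4 ]
tool shift mm [ -2.8   1.  152.4]
```

>>> arm_command(deltas=[[[0, 0, 0], [-1, 1, 20], 24], [[0, 0, 0], [0, 0, 40], 24], [[0, 0, 0], [0, 0, 40], 24], [[0, 0, 0], [0, 0, 25], 24], [[0, 0, 0], [0, 0, 14], 24], [[0, 0, 0], [0, 0, 6], 24], [[0, 0, 0], [0, 0, 3], 24], [[0, 0, 0], [0, 0, 2], 24], [[0, 0, 0], [0, 0, 1], 24], [[0, 0, 0], [0, 0, 0], 24]])

```text
t: 31.85
ee_pos: [0.5986, -0.3304, 0.0175]
tcp_rot: [0.079, 3.139, -0.0]
ft_force: [0.5, 0.0, 0.5]
width: 0.391
grip_force: 8.0
```

>>> arm_command(deltas=[[[0, 0, 0], [0, 0, 0.5], 24], [[0, 0, 0], [0, 0, 0.5], 24], [[0, 0, 0], [0, 0, 0], 24]])

```text
t: 32.15
ee_pos: [0.5981, -0.3303, 0.0157]
tcp_rot: [0.079, 3.14, -0.0]
ft_force: [0.5, 0.1, -0.7]
width: 0.391
grip_force: 8.0
```

Target about 0.0125.

>>> arm_command(deltas=[[[0, 0, 0], [0, 0, 1], 24], [[0, 0, 0], [0, 0, 1], 24], [[0, 0, 0], [0, 0, 0.5], 24], [[0, 0, 0], [0, 0, 0], 24], [[0, 0, 0], [0, 0, 0], 24]])

```text
t: 32.65
ee_pos: [0.5981, -0.3303, 0.013]
tcp_rot: [-0.079, -3.141, -0.0]
ft_force: [-0.1, 0.3, 0.1]
width: 0.386
grip_force: 8.0
```

>>> arm_command(deltas=[[[0, 0, 0], [0, 0, 0], 34], [[0, 0, 0], [0, 0, 0], 36], [[0, 0, 0], [0, 0, 0], 39], [[0, 0, 0], [0, 0, 0], 43], [[0, 0, 0], [0, 0, 0], 46], [[0, 0, 0], [0, 0, 0], 46]])

```text
t: 33.25
ee_pos: [0.5982, -0.3303, 0.0131]
tcp_rot: [0.079, 3.141, -0.0]
ft_force: [1.0, -0.0, -0.3]
width: 0.522
grip_force: 0.0
```

>>> arm_command(deltas=[[[0, 0, 0], [0, 0, -10], 46], [[0, 0, 0], [0, 0, -30], 46], [[0, 0, 0], [0, 0, -50], 46], [[0, 0, 0], [0, 0, -50], 46], [[0, 0, 0], [0, 0, -10], 50], [[0, 0, 0], [0, 0, 0], 58]])

```text
t: 33.85
ee_pos: [0.5997, -0.3308, 0.1674]
tcp_rot: [0.078, 3.134, -0.003]
ft_force: [-0.3, 0.8, -0.9]
width: 0.611
grip_force: 0.0
```

```bash
python3 st.py .637 -.098 .16;python3 -c "
from h import *
c=capture('side')
print([(round(d['conf'],2),w(c,d['point']).round(3).tolist()) for d in look_for(c,'strawberry_mouldy')])
im=c['img'][100:260,150:400];cv2.imwrite('pics/s7.png',cv2.cvtColor(cv2.resize(im,None,fx=3,fy=3),cv2.COLOR_RGB2BGR))"
```

```text
33.85 [ 0.5997 -0.3308  0.1674] yawY 87.1 z [ 0.006 -0.002 -1.   ] q [-0.22  0.42 -0.06  0.   -1.09 -1.4 ]
tool shift mm [-25.6 234.4   7.2]
[(0.76, [0.634, -0.09, 0.041]), (0.45, [0.343, -0.277, 0.044])]
```

View pics/s7.png

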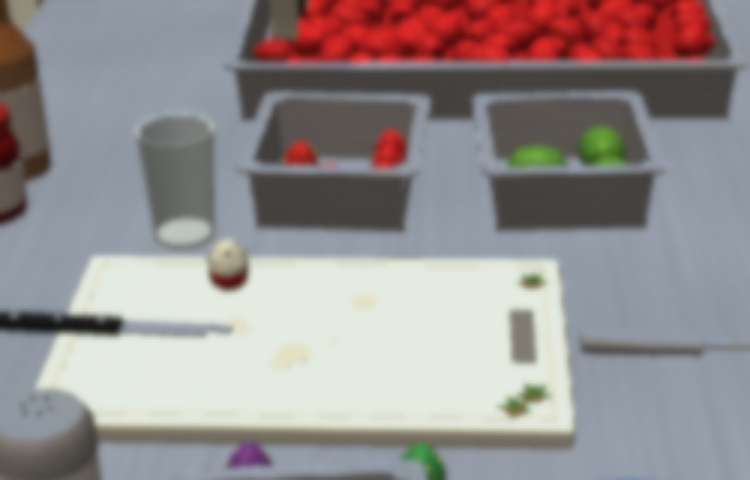

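>>> arm_command(deltas=[[[0, 0, 0], [-3, 38, 0], 58], [[0, 0, 0], [-4, 44, 0], 58], [[0, 0, 0], [-5, 44, 0], 58], [[0, 0, 0], [-5, 44, 0], 58], [[0, 0, 0], [-5, 40, 0], 58], [[0, 0, 0], [-3, 24, 0], 58], [[0, 0, 0.15], [0, 0, 0], 58], [[0, 0, 0.15], [0, 0, 10], 58], [[0, 0, 0.15], [0, 0, 15], 58], [[0, 0, 0.02], [0, 0, 10], 58]])

```text
t: 34.95
ee_pos: [0.6335, -0.0977, 0.1255]
tcp_rot: [-0.811, -3.031, 0.002]
ft_force: [0.4, 0.5, -0.4]
width: 0.662
grip_force: 0.0
```

```bash
python3 st.py .637 -.098 .030; python3 -c "
from h import *
c=capture('side');im=c['img'];print(px(c,226,188,.04).round(4))"
```

```text
34.95 [ 0.6335 -0.0977  0.1255] yawY 60.0 z [-0.004 -0.    -1.   ] q [ 0.15  0.39 -0.2  -0.   -0.98 -2.24]
tool shift mm [-3.5  1.6 95.4]
[ 0.6359 -0.0958  0.04  ]
```

>>> arm_command(deltas=[[[0, 0, 0], [-2, 2, 28], 58], [[0, 0, 0], [0, 0, 32], 58], [[0, 0, 0], [0, 0, 20], 58], [[0, 0, 0], [0, 0, 10], 58], [[0, 0, 0], [0, 0, 4], 58], [[0, 0, 0], [0, 0, 3], 58], [[0, 0, 0], [0, 0, 0], 58], [[0, 0, 0], [0, 0, 0], 58]])

```text
t: 35.8
ee_pos: [0.6382, -0.0971, 0.0321]
tcp_rot: [0.807, 3.035, 0.001]
ft_force: [-0.3, -0.2, 0.0]
width: 0.663
grip_force: 0.0
```

>>> arm_command(deltas=[[[0, 0, 0], [0, 0, 0], 50], [[0, 0, 0], [0, 0, 0], 42], [[0, 0, 0], [0, 0, 0], 36], [[0, 0, 0], [0, 0, 0], 30], [[0, 0, 0], [0, 0, 0], 24], [[0, 0, 0], [0, 0, 0], 24], [[0, 0, 0], [0, 0, 0], 24]])

```text
t: 36.5
ee_pos: [0.6376, -0.0971, 0.0313]
tcp_rot: [0.808, 3.036, 0.0]
ft_force: [-1.2, 0.3, 2.5]
width: 0.391
grip_force: 8.0
```

>>> arm_command(deltas=[[[0, 0, 0], [0, 0, -8], 24], [[0, 0, 0], [0, 0, -15], 24], [[0, 0, 0], [0, 0, -30], 24], [[0, 0, 0], [0, 0, -40], 24], [[0, 0, 0], [0, 0, -30], 24], [[0, 0, 0], [0, 0, -15], 24], [[0, 0, 0], [0, 0, 0], 24]])

```text
t: 37.2
ee_pos: [0.6393, -0.0971, 0.1735]
tcp_rot: [0.806, 3.03, 0.003]
ft_force: [-0.5, 1.1, -0.8]
width: 0.39
grip_force: 8.0
```

>>> arm_command(deltas=[[[0, 0, -0.1], [0, 0, 0], 24], [[0, 0, -0.15], [0, 0, 0], 24], [[0, 0, -0.15], [0, 0, 0], 24], [[0, 0, -0.12], [0, 0, 0], 24], [[0, 0, 0], [0, 0, 0], 24]])

```text
t: 37.7
ee_pos: [0.6371, -0.0971, 0.1686]
tcp_rot: [0.002, -3.141, -0.0]
ft_force: [0.4, 0.2, -0.2]
width: 0.389
grip_force: 8.0
```

```bash
python3 st.py .344 .301 .17
```

```text
37.7 [ 0.6371 -0.0971  0.1686] yawY 90.1 z [-0.001  0.    -1.   ] q [ 0.15  0.36 -0.15 -0.   -1.07 -1.72]
tool shift mm [292.5 398.5  -1.1]
```

>>> arm_command(deltas=[[[0, 0, 0], [12, 16, 0], 24], [[0, 0, 0], [20, 27, 0], 24], [[0, 0, 0], [26, 36, 0], 24], [[0, 0, 0], [28, 38, 0], 24], [[0, 0, 0], [28, 38, 0], 24], [[0, 0, 0], [28, 38, 0], 24], [[0, 0, 0], [28, 38, 0], 24], [[0, 0, 0], [28, 38, 0], 24], [[0, 0, 0], [28, 38, 0], 24], [[0, 0, 0], [26, 36, 0], 24]])

```text
t: 38.7
ee_pos: [0.384, 0.2471, 0.1692]
tcp_rot: [0.007, 3.141, 0.001]
ft_force: [0.3, 0.2, -1.0]
width: 0.39
grip_force: 8.0
```

>>> arm_command(deltas=[[[0, 0, 0], [20, 27, 0], 24], [[0, 0, 0], [14, 19, 0], 24], [[0, 0, 0], [6, 9, 0], 24], [[0, 0, 0], [0, 0, 0], 24]])

```text
t: 39.1
ee_pos: [0.3451, 0.3017, 0.169]
tcp_rot: [-0.001, -3.142, 0.0]
ft_force: [-0.2, -0.8, -0.5]
width: 0.391
grip_force: 8.0
```

```bash
python3 st.py .344 .301 .024;python3 -c "
from h import *
c=capture('side')
im=c['img'][100:380,250:550];cv2.imwrite('pics/s8.png',cv2.cvtColor(cv2.resize(im,None,fx=2,fy=2),cv2.COLOR_RGB2BGR))"
```

```text
39.1 [0.3451 0.3017 0.169 ] yawY 90.0 z [-0. -0. -1.] q [ 1.15  0.05 -0.54 -0.   -0.97 -2.72]
tool shift mm [  1.1  -0.7 145. ]
```

View pics/s8.png

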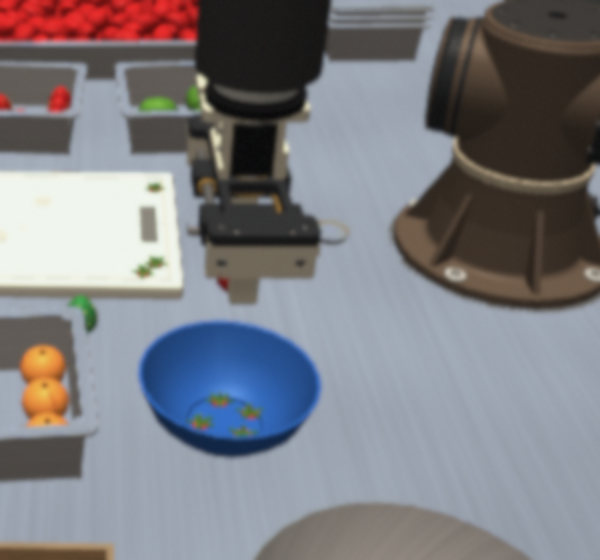

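>>> arm_command(deltas=[[[0, 0, 0], [0, 0, 20], 24], [[0, 0, 0], [0, 0, 40], 24], [[0, 0, 0], [0, 0, 35], 24], [[0, 0, 0], [0, 0, 20], 24], [[0, 0, 0], [0, 0, 12], 24], [[0, 0, 0], [0, 0, 6], 24], [[0, 0, 0], [0, 0, 4], 24], [[0, 0, 0], [0, 0, 2], 24], [[0, 0, 0], [0, 0, 0], 24]])

```text
t: 40.05
ee_pos: [0.3459, 0.3011, 0.0304]
tcp_rot: [0.001, 3.141, 0.001]
ft_force: [-0.7, -0.0, -0.6]
width: 0.389
grip_force: 8.0
```

>>> arm_command(deltas=[[[0, 0, 0], [0, 0, 2], 24], [[0, 0, 0], [0, 0, 1], 24], [[0, 0, 0], [0, 0, 1], 24], [[0, 0, 0], [0, 0, 0], 24]])

```text
t: 40.45
ee_pos: [0.3456, 0.301, 0.0261]
tcp_rot: [0.0, 3.142, 0.0]
ft_force: [-0.5, 0.0, -0.1]
width: 0.388
grip_force: 8.0
```

>>> arm_command(deltas=[[[0, 0, 0], [0, 0, 1.5], 24], [[0, 0, 0], [0, 0, 1.5], 24], [[0, 0, 0], [0, 0, 1], 24], [[0, 0, 0], [0, 0, 0], 24]])

```text
t: 40.85
ee_pos: [0.3456, 0.3009, 0.0219]
tcp_rot: [-0.0, -3.141, 0.001]
ft_force: [-0.8, 0.9, -1.4]
width: 0.392
grip_force: 8.0
```

>>> arm_command(deltas=[[[0, 0, 0], [0, 0, 1], 24], [[0, 0, 0], [0, 0, 1], 24], [[0, 0, 0], [0, 0, 0], 24], [[0, 0, 0], [0, 0, 0], 34], [[0, 0, 0], [0, 0, 0], 36], [[0, 0, 0], [0, 0, 0], 39], [[0, 0, 0], [0, 0, 0], 42], [[0, 0, 0], [0, 0, 0], 42]])

```text
t: 41.65
ee_pos: [0.3457, 0.301, 0.0201]
tcp_rot: [0.0, 3.142, 0.0]
ft_force: [0.3, 1.4, 0.4]
width: 0.477
grip_force: 0.0
```

>>> arm_command(deltas=[[[0, 0, 0], [0, 0, -10], 42], [[0, 0, 0], [0, 0, -30], 42], [[0, 0, 0], [0, 0, -50], 42], [[0, 0, 0], [0, 0, -50], 42], [[0, 0, 0], [0, 0, -30], 42], [[0, 0, 0], [0, 0, 0], 42], [[0, 0, 0], [0, 0, 0], 42]])

```text
t: 42.35
ee_pos: [0.3456, 0.3012, 0.1914]
tcp_rot: [0.001, 3.141, 0.004]
ft_force: [-0.1, 0.6, -1.0]
width: 0.479
grip_force: 0.0
```

```bash
python3 st.py;python3 -c "
from h import *
c=capture('side');save(c,'fin')"
```

```text
42.35 [0.3456 0.3012 0.1914] yawY 90.0 z [ 0.001  0.003 -1.   ] q [ 1.15  0.03 -0.51 -0.   -1.03 -2.72]
```

View pics/fin.png

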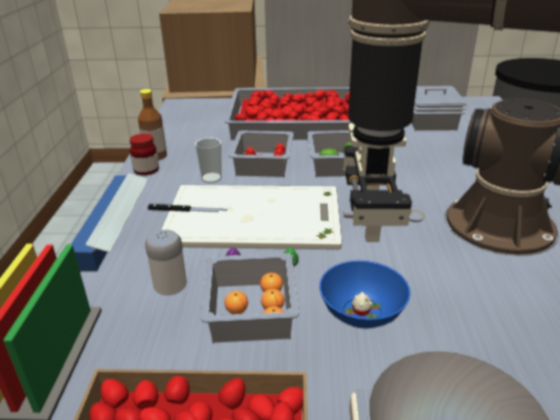

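The mouldy strawberry stands in the bowl at (362,303). The apricot at (236,301) is in its pan, and the tumbler at (209,160) has not moved.

```bash
python3 -c "
from h import *
print(ticket.sign_off())"
```

```text
the job is handed in; nothing more can be done
None
```

The lime, the apricot and both sound strawberries are in their pans. The mouldy strawberry went into the scrap bowl last, the tumbler was left where it stood, and the job was handed in at about 42 s; sign-off returned no verdict.

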